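Slip the long ring bar out of the half-open showcase and present it

ROBOT

A 6-joint arm with a two-finger parallel gripper is mounted at the origin on the work surface. World frame = base frame: x ahead of the robot, y to its left, z up, the work surface at z = 0. Lengths are in m, angles in rad, forces in N, time in s.
With the tool pointing down it reaches from about 0.25 to 0.775 m from the base axis. Payload 4 kg.
Tool frame: the origin (TCP) lies between the finger pads, 19 mm behind the fingertips; this is the grasp point; z points along the fingers, y is the line along which they close (so a half turn about z gives the same grasp; the last joint's range is limited). The gripper opens to 94 mm and grips with 3 to 60 N. Pads are 16 mm wide; open, the fingers measure 119 mm over their backs; the gripper's body (75 mm by 177 mm) begins 78 mm behind the grasp point.
Start: joints at [-1.263, 0.087, 1.371, -0, 1.684, -0.103], TCP at [0.22, -0.504, 0.224] pointing down, gripper open.
Joint ranges: [-3.1, 3.1], [-0.76, 2.03], [0.27, 2.55], [-1.08, 4.22], [0.17, 2.65], [-2.57, 2.57]. Speed limits (rad/s): [2.79, 2.79, 3.14, 3.14, 3.14, 3.14].

INTERFACE

Orientations are given as [roll, pitch, yaw] about the fixed x, y, z axes, in that order (R = Rz(yaw) Ry(pitch) Rx(roll)).
In Python, from bench import robot gives the robot as it stands. The module is installed in compiled form; this text tells all that it offers.
- The arm moves only by the tool move_arm, never from a script. Its argument "deltas" is one flat list of numbers, 7 for each row, row after row: the turn, a rotation vector about the tool's x, y, z in rad, then the shift along the tool's x, y, z in cm, then the closure, from -1 (fully open) to 1 (shut). A call has 1 to 8 rows; each row is the pose to reach, as a shift and turn from the pose commanded when the call began, along the tool's axes at that moment; what a row does not reach only later rows make up. A row lasts 1/10 s, in which the tool goes at most 50 mm and 8.59 degrees, less where a joint would pass 70% of its speed; a pose out of reach is approached as far as the arm can. A call with a gripper value outside its range is refused whole. The fingers move at their own pace and stop on an object; the grip force is fixed at half the most. Time passes only in rows, so rows that repeat a pose let the fingers close. It gives the time, the measured TCP pose, the force, the opening and the grip force at its end, in the units of the state.
- robot.get_obs(): the state, without advancing time (a new reading comes with each control period).
- robot.snapshot(name): name is "side" or "top" or "wrist"; returns a dict with "image" (400x640x3 uint8, red, green, blue), "depth" (400x640 float32, m along the optical axis (not along the pixel's ray), 0 where there is no reading), "fov_y" (degrees; the focal length in pixels is half the picture's height over the tangent of half this angle, whatever the lens; pixels are square), "cx", "cy" (the principal point, pixels), "origin" and "orientation" of the camera in the world; the wrist camera has in their place "T_tool_cam" (4x4, takes a point from camera to tool coordinates, whose origin is the TCP and whose axes are the flange's). Camera axes: x right, y up, looking along -z (the intrinsics and any distortion apply to the point x, -y, -z); pixel columns grow to the right and rows downward; lengths in m; the calibration is good to about 2 mm. A picture is of the moment at which its call begins: read the wrist's pose just before it.
- robot.close_job(): hands the job in; it is judged then, once.
The state is a dict: "time": time; "joint_positions": joint angles; "qvel": joint speeds; "joint_torque": joint torques, N m; "tool_pos": TCP position; "ee_rot": TCP orientation; "wrist_force": force on the tool from outside, world axes, zero at the start; "wrist_torque": the same for the moment, N m; "width": finger opening in m; "finger_force": force on a finger pad.
Only numpy, scipy, OpenCV 4.12 (cv2) and the standard library are available. Lean on these libraries where they do the work, as an engineer would, in place of code of your own. Each camera call takes 0.05 s, during which the arm holds its last target. There are 200 camera calls.

TASK

A customer wants to see the long black ring bar in the glass showcase: take it gently by its bare middle, without squeezing the padding hard, tilt its free end up and slip it slantwise out through the open half of the top, without knocking it or the gripper against the glass and leaving everything else on the table where it is. Then level it, stones up, and finish while still holding it there, still and level, about a hand's breadth (10 cm) clear above the showcase.

Things in the scene. Friction and masses are not known exactly. Their poses are not given: they have to be found in the camera images.
- showcase: Ring showcase, fixed: black base, glass walls, aluminium edges, 184 (x) x 404 (y) x 82 mm high. Origin: centre of its underside; y along its length, z up. Inside: dark red floor at z 8, x -80..80, y -190..190 mm; a low ring pad (32 mm high) fills y -188..-138. The half y 0..190 is open on top, the half y < 0 is under glass. Side rails (|x| 80..92) reach z 82, end wall at y 190 reaches z 70.
- glass_frame: The glass walls, aluminium rails and trims and the two glass panes of the showcase, all but its floor and base; fixed to it, same origin and axes. Glass 4 to 5 mm thick.
- opening (a point): Centre of the open half of the showcase top (opening 160 mm in x by 190 mm in y), at the height of the end wall's top, z = 70 mm in the showcase; showcase axes.
- pane_edge (a point): Middle of the lower front edge of the two stacked glass sliding panes, at y = 0, z = 71 mm in the showcase; showcase axes. The panes are pushed back and locked, covering y -196..0 mm, top at z = 80 mm, with an aluminium strip along this edge.
- ring_bar: Rigid black velvet bar, 26 (x) x 260 (y) x 22 mm, 31.5 over the stones, 0.2 to 0.33 kg; four rings fixed in its top either side of a bare middle 60 mm for gripping. Origin: centre of its underside; z up. Lies on the showcase floor nearly along its y, -y end 85 to 105 mm under the glass. Longer than the opening's diagonal (248 mm). Over 50 N of squeeze marks the padding; 25 to 35 N holds it.
- bar_end_open (a point): Centre of the bar's +y end face, the end that lies in the open half; 11 mm above its underside.
- bar_end_glass (a point): Centre of the bar's -y end face, the end that lies under the glass; 11 mm above its underside.
- mug_a: Loose bystander, leave alone. Clear glass mug, 72 mm wide, 105 mm high, with handle; origin under its centre.
- mug_b: Loose bystander, leave alone. Clear glass mug, 72 mm wide, 105 mm high, with handle; origin under its centre.
- red_tray: Loose bystander, leave alone. Small red tray with 12 rings in white foam, 96 x 122 x 31 mm; origin under its centre.
- blue_tray: Loose bystander, leave alone. Small blue tray with 12 rings in black foam, 96 x 122 x 31 mm; origin under its centre.
- ring_box: Loose bystander, leave alone. Closed red ring box, 52 x 52 x 41 mm; origin under its centre.
- polish_jar: Loose bystander, leave alone. Amber glass jar with white cap, 54 mm wide, 55 mm high; origin under its centre.
- finger_cone: Loose bystander, leave alone. White finger-shaped cone with one ring on it, 52 mm wide, 67 mm high; origin under its centre.

How it is judged:
By the outcome, as a careful person would: the job done as asked, in the order asked, and still so for the second after the job is handed in, while the arm keeps its last pose, push and grip.
It also fails if it takes over 42 s, if anything falls off the work surface, if the arm or the gripper's body presses on something with over 40 N, if the wrist force passes 120 N, or if a joint passes its speed limit or range.

## Working session

There is one attempt and no reset: what is moved stays moved. The work goes in short steps, Python scripts to look and compute and a tool call to move; the robot and the scene stay as the last step left them, time stands still between calls to the robot, and variables do not carry over. Pictures are saved under pics/ and viewed, at most 10 in all, crops included, and the job is handed in when it is done.

Besides the shell and the picture viewer there is one more tool, called after ">>>" as name(argument=value, ...) on one line, values as JSON. move_arm: Moves the arm, as the interface text tells. Its arguments: {"type":"object","properties":{"deltas":{"type":"array","items":{"type":"number"}}},"required":["deltas"]}

```bash
mkdir -p pics; cat > h.py <<'E'
import numpy as np,cv2,pickle
from scipy.spatial.transform import Rotation as R
from bench import robot
def snap(n,f):
    o=robot.get_obs(); s=robot.snapshot(n); s['obs']={k:o[k] for k in('tool_pos','ee_rot')}
    cv2.imwrite(f'pics/{f}.png',s['image'][:,:,::-1]); pickle.dump(s,open(f'{f}.pkl','wb')); return s
def load(f): return pickle.load(open(f+'.pkl','rb'))
def rot(o):
    o=np.array(o,float)
    return o if o.shape==(3,3) else (R.from_euler('xyz',o).as_matrix() if o.size==3 else None)
def cam(s):
    if 'T_tool_cam' in s:
        T=np.array(s['T_tool_cam']);Rt=rot(s['obs']['ee_rot']);return Rt@T[:3,:3],Rt@T[:3,3]+s['obs']['tool_pos']
    return rot(s['orientation']),np.array(s['origin'])
def ray(s,u,v):
    f=200/np.tan(np.radians(s['fov_y']/2)); Rc,o=cam(s)
    return o,Rc@np.array([(u-s['cx'])/f,-(v-s['cy'])/f,-1.])
def onz(s,u,v,z):
    o,d=ray(s,u,v); return o+d*(z-o[2])/d[2]
def proj(s,p):
    f=200/np.tan(np.radians(s['fov_y']/2)); Rc,o=cam(s); q=Rc.T@(np.array(p)-o)
    return s['cx']-f*q[0]/q[2], s['cy']+f*q[1]/q[2]
def dpt(s,u,v):
    o,d=ray(s,u,v); return o+d*s['depth'][int(v),int(u)]
E
python3 - <<'E'
from h import *
for n in('top','side','wrist'):
    s=snap(n,n+'0'); print(n,{k:np.round(v,3).tolist() for k,v in s.items() if k not in('image','depth','obs')})
print(robot.get_obs())
E
```

```text
top {'fov_y': 52.148, 'cx': 320.751, 'cy': 199.535, 'origin': [0.378, -0.009, 1.276], 'orientation': [0.109, 0.002, -1.565]}
side {'fov_y': 57.903, 'cx': 322.83, 'cy': 196.844, 'origin': [0.338, 0.719, 0.721], 'orientation': [0.867, 0.01, -2.954]}
wrist {'fov_y': 64.938, 'cx': 323.123, 'cy': 198.036, 'T_tool_cam': [[-0.001, 0.971, 0.239, 0.069], [1.0, 0.001, 0.0, 0.0], [0.0, 0.239, -0.971, -0.16], [0.0, 0.0, 0.0, 1.0]]}
{'time': 0.15, 'joint_positions': array([-1.26312518e+00,  8.77793666e-02,  1.37189545e+00,  8.72600734e-06,
        1.68358653e+00, -1.03125338e-01]), 'qvel': array([-8.17934115e-06, -2.31127719e-03, -3.62678065e-03, -1.90929244e-04,
       -6.68630601e-04,  9.61355628e-05]), 'joint_torque': array([ 1.44589216e-03, -3.40642405e+01, -3.02792466e+01,  7.17602321e-02,
        3.04830365e-02, -1.04815283e-04]), 'tool_pos': array([ 0.21950536, -0.50387941,  0.22338214]), 'ee_rot': array([-3.13993372e+00, -1.80405834e-04,  4.10797309e-01]), 'wrist_force': array([ 0.56917901,  0.25415282, -0.03440306]), 'wrist_torque': array([ 0.0093988 , -0.01256436, -0.01079059]), 'finger_force': 0.0, 'width': 0.09371065735989348}
```

View pics/top0.png

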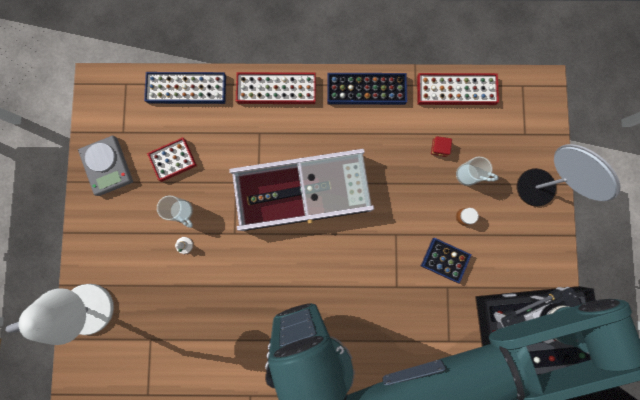

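View pics/side0.png

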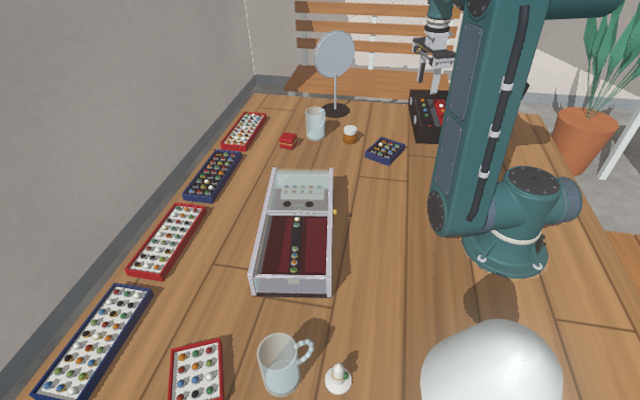

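The top view shows the showcase at about (302,190) with its open half to the left. The bar runs from (247,199) to about (331,186). The start of the wrist view sits off the showcase. I'll crop the top view for a closer look.

```bash
python3 - <<'E'
from h import *
s=load('top0'); im=s['image'][140:240,220:385,::-1]
cv2.imwrite('pics/c1.png',cv2.resize(im,None,fx=4.8,fy=4.8,interpolation=cv2.INTER_CUBIC))
for u,v in[(231,169),(362,152),(372,207),(239,228)]: print(onz(s,u,v,.082))
for u,v in[(247,200),(300,190)]: print(onz(s,u,v,.03), dpt(s,u,v))
E
```

```text
[0.59848191 0.26175269 0.082     ]
[ 0.65184919 -0.12691159  0.082     ]
[ 0.48761618 -0.15535709  0.082     ]
[0.42395308 0.23320755 0.082     ]
[0.51187453 0.22153642 0.03      ] [0.51204528 0.22182926 0.02841406]
[0.54369504 0.05922808 0.03      ] [0.54248889 0.05873527 0.03905576]
```

View pics/c1.png

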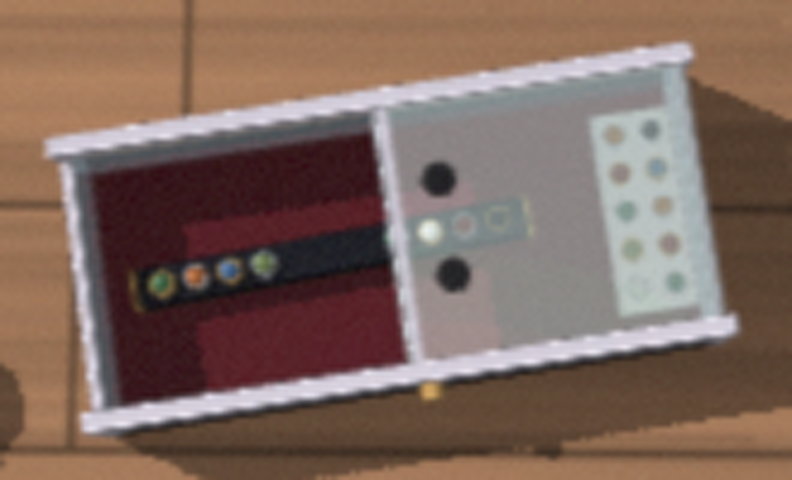

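The open half shows dark red, with the bar at crop (135,290)–(530,215). Four stones lie left of the bare middle, and the pane edge is at crop x≈395. Next I'll move the wrist camera over it.

>>> move_arm(deltas=[0, 0, -0.15, 6.5, -5, -2, -1, 0, 0, -0.3, 13, -10.5, -4, -1, 0, 0, -0.45, 19.5, -16, -6, -1, 0, 0, -0.6, 26, -21, -8, -1, 0, 0, -0.75, 32.5, -26, -8, -1, 0, 0, -0.9, 38, -31, -8, -1, 0, 0, -1.05, 42, -34, -8, -1, 0, 0, -1.1, 45, -36, -8, -1])

```text
time: 0.95
tool_pos: [0.4021, -0.1537, 0.2915]
ee_rot: [3.141, 0.0, 1.514]
wrist_force: [1.6, -0.6, -0.2]
width: 0.0938
finger_force: 0.0
```

```bash
python3 - <<'E'
from h import *
s=load('top0')
# showcase axes from crop pixels of the rails (outer top edges, z .082) 
P=lambda a,b,z:onz(s,a/4.8+220-.4,b/4.8+140-.4,z)
c=[P(47,142,.082),P(690,44,.082),P(738,330,.082),P(84,432,.082)]
print(np.round(c,4),'centre',np.mean(c,0))
yd=(c[0]-c[1])+(c[3]-c[2]);print('yaw',np.degrees(np.arctan2(-yd[0],yd[1])))
a=P(135,292,.019);b=P(530,216,.03);print('bar ends',a,b,(a+b)/2,np.linalg.norm(a-b),np.degrees(np.arctan2(-(a-b)[0],(a-b)[1])))
o=robot.get_obs();print(o['tool_pos'],o['ee_rot'])
E
```

```text
[[ 0.5979  0.2665  0.082 ]
 [ 0.6617 -0.131   0.082 ]
 [ 0.4837 -0.1593  0.082 ]
 [ 0.4193  0.2386  0.082 ]] centre [0.54062973 0.05371661 0.082     ]
yaw 9.154829694502473
bar ends [0.51172192 0.22128822 0.019     ] [ 0.56096392 -0.03304047  0.03      ] [0.53634292 0.09412387 0.0245    ] 0.2592852736323615 10.957774924611462
[ 0.40214962 -0.15369145  0.29148823] [3.14098576e+00 3.84266199e-04 1.51410267e+00]
```

>>> move_arm(deltas=[0, 0, -0.1, 4.5, 2, 0, -1, 0, 0, -0.2, 9, 4, 0, -1, 0, 0, -0.248, 13.5, 6, 0, -1, 0, 0, -0.248, 18, 8, 0, -1, 0, 0, -0.248, 22, 10.5, 0, -1, 0, 0, -0.248, 25.5, 12, 0, -0.4, 0, 0, -0.248, 25.5, 12, 0, -0.4, 0, 0, -0.248, 25.5, 12, 0, -0.4])

```text
time: 1.75
tool_pos: [0.5367, 0.0921, 0.2904]
ee_rot: [-3.14, 0.0, 1.76]
wrist_force: [-0.0, -0.8, -0.2]
width: 0.0736
finger_force: 0.0
```

```bash
python3 - <<'E'
from h import *
s=snap('wrist','w1'); print(s['obs'],robot.get_obs()['width'])
cv2.imwrite('pics/w1b.png',cv2.resize(s['image'][:,:,::-1],(800,500)))
E
```

```text
{'tool_pos': array([0.53667018, 0.09208812, 0.29037933]), 'ee_rot': array([-3.13952739e+00,  4.95545033e-04,  1.76035831e+00])} 0.06924354819066023
```

View pics/w1b.png

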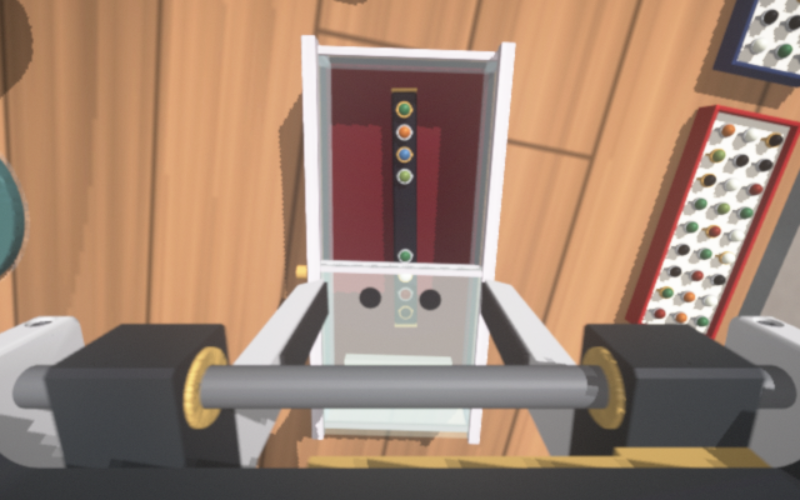

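The wrist view shows the bar end at (404,90) in the open half and the other end at (405,326) under the glass. The bare middle spans rows 185–248 and the pane strip is at row 268. I'll measure these.

```bash
python3 - <<'E'
from h import *
s=load('w1')
P=lambda a,b,z:onz(s,(a+.5)*.8-.5,(b+.5)*.8-.5,z)
L=lambda n,p:print(n,np.round(np.array(p),4))
a=P(404,90,.030);b=P(405,326,.030);m=(a+b)/2
L('ends',(a,b,m));print(np.linalg.norm(a-b),np.degrees(np.arctan2(-(a-b)[0],(a-b)[1])))
w=robot.get_obs()
# bar sides: dark pixels on rows of the bare middle
im=s['image'].astype(int)
for r in (152,160,168,176,190):
    row=im[r,280:370]; k=np.where((row[:,0]<45))[0]+280
    p=onz(s,k.min()-.5,r,.03),onz(s,k.max()+.5,r,.03); L(r,(p[0][:2],p[1][:2],((p[0]+p[1])/2)[:2]));print(k.min(),k.max())
# showcase points
fr=[P(317,45,.070),P(500,52,.070)]; L('endwall',fr)
pe=[P(322,268,.080),P(482,270,.080)]; L('pane edge',pe)
q=P(404,254,.0395);L('stone5',q);L('stone4',P(404,176,.0395))
C=np.array([.5406,.0537]);t=np.radians(9.15);Rm=np.array([[np.cos(t),np.sin(t)],[-np.sin(t),np.cos(t)]])
for n,p in(('a',a),('b',b),('m',m),('e0',fr[0]),('e1',fr[1]),('p0',pe[0]),('p1',pe[1])):L(n,Rm@(p[:2]-C))
E
```

```text
ends [[ 0.5118  0.2179  0.03  ]
 [ 0.561  -0.0339  0.03  ]
 [ 0.5364  0.092   0.03  ]]
0.2565156501591548 11.07617415925364Traceback (most recent call last):
  File "<stdin>", line 12, in <module>
    return umr_minimum(a, axis, None, out, keepdims, initial, where)
ValueError: zero-size array to reduction operation minimum which has no identity
```

```bash
python3 - <<'E'
from h import *
s=load('w1')
P=lambda a,b,z:onz(s,(a+.5)*.8-.5,(b+.5)*.8-.5,z)
L=lambda n,p:print(n,np.round(np.array(p),4))
C=np.array([.5406,.0537]);t=np.radians(9.15);Rm=np.array([[np.cos(t),np.sin(t)],[-np.sin(t),np.cos(t)]])
im=s['image'].astype(int)
for r in (160,170,180):
    d=im[r,270:380,0]-im[r,270:380,2]; print(r,im[r,310:338:3].tolist())
for n,a,b,z in(('a',404,90,.03),('b',405,326,.03),('e0',317,47,.07),('e1',500,54,.07),('p0',322,270,.08),('p1',482,272,.08),('s4',404,176,.0395),('s5',404,254,.0395),('mid',404,215,.03)):
    L(n,Rm@(P(a,b,z)[:2]-C)); 
E
```

```text
160 [[84, 45, 48], [81, 45, 48], [60, 53, 57], [59, 52, 59], [61, 56, 61], [60, 55, 61], [59, 54, 58], [61, 55, 60], [116, 50, 56], [120, 53, 58]]
170 [[86, 48, 51], [80, 44, 49], [59, 51, 57], [62, 55, 60], [61, 55, 61], [60, 56, 61], [61, 55, 61], [61, 54, 60], [117, 52, 57], [120, 53, 58]]
180 [[84, 47, 50], [82, 46, 50], [60, 52, 58], [62, 57, 63], [61, 56, 61], [63, 58, 63], [61, 57, 63], [61, 56, 61], [115, 50, 57], [118, 52, 57]]
a [-0.0024  0.1667]
b [ 0.0063 -0.0897]
e0 [-0.0803  0.1945]
e1 [0.0824 0.1934]
p0 [-0.078  -0.0091]
p1 [ 0.0798 -0.0064]
s4 [0.0001 0.0822]
s5 [ 0.0025 -0.001 ]
mid [0.0013 0.0401]
```

>>> move_arm(deltas=[0, 0, 0, 0, 0.15, 4, -0.4, 0, 0, 0, 0, 0.15, 8, -0.4, 0, 0, 0, 0, 0.15, 12, -0.4, 0, 0, 0, 0, 0.15, 16, -0.4, 0, 0, 0, 0, 0.15, 20, -0.4, 0, 0, 0, 0, 0.15, 23, -0.4, 0, 0, 0, 0, 0.15, 25, -0.4, 0, 0, 0, 0, 0.15, 25, -0.4])

```text
time: 2.6
tool_pos: [0.5351, 0.0901, 0.038]
ee_rot: [-3.134, -0.0, 1.756]
wrist_force: [-0.4, 0.1, -0.8]
width: 0.0655
finger_force: 0.0
```

```bash
python3 - <<'E'
from h import *
o=robot.get_obs();print(o['tool_pos'],o['ee_rot'],o['width'],o['wrist_force'])
s=snap('wrist','w2')
im=s['image'].astype(int)
for z in(.03,):
  for u in(300,340): print(onz(s,u,150,z))
print(proj(s,[.5364,.0925,.03]))
for r in(90,110,130,150): print(r,[tuple(x) for x in im[r,290:360:5]])
E
```

```text
[0.53513992 0.0900573  0.03797839] [-3.13424537e+00 -4.11779299e-04  1.75633876e+00] 0.06549998619938292 [-0.4024304   0.10219354 -0.78995657]
[0.51319548 0.1403377  0.03      ]
[0.53411055 0.14426391 0.03      ]
(np.float64(326.1232885335284), np.float64(240.59156394074918))
90 [(np.int64(75), np.int64(33), np.int64(36)), (np.int64(78), np.int64(37), np.int64(41)), (np.int64(68), np.int64(34), np.int64(39)), (np.int64(44), np.int64(36), np.int64(38)), (np.int64(45), np.int64(39), np.int64(41)), (np.int64(69), np.int64(64), np.int64(67)), (np.int64(220), np.int64(219), np.int64(222)), (np.int64(187), np.int64(178), np.int64(176)), (np.int64(221), np.int64(220), np.int64(222)), (np.int64(112), np.int64(110), np.int64(113)), (np.int64(59), np.int64(55), np.int64(59)), (np.int64(60), np.int64(55), np.int64(60)), (np.int64(61), np.int64(41), np.int64(45)), (np.int64(118), np.int64(50), np.int64(55))]
110 [(np.int64(76), np.int64(35), np.int64(39)), (np.int64(75), np.int64(36), np.int64(39)), (np.int64(73), np.int64(35), np.int64(37)), (np.int64(46), np.int64(40), np.int64(45)), (np.int64
[... 997 characters left out ...]
69), np.int64(42), np.int64(46)), (np.int64(113), np.int64(47), np.int64(52))]
150 [(np.int64(74), np.int64(32), np.int64(36)), (np.int64(74), np.int64(33), np.int64(36)), (np.int64(75), np.int64(34), np.int64(38)), (np.int64(42), np.int64(36), np.int64(39)), (np.int64(50), np.int64(45), np.int64(50)), (np.int64(47), np.int64(41), np.int64(45)), (np.int64(47), np.int64(41), np.int64(46)), (np.int64(54), np.int64(51), np.int64(57)), (np.int64(55), np.int64(50), np.int64(57)), (np.int64(57), np.int64(53), np.int64(57)), (np.int64(57), np.int64(52), np.int64(57)), (np.int64(56), np.int64(52), np.int64(57)), (np.int64(72), np.int64(37), np.int64(44)), (np.int64(111), np.int64(45), np.int64(50))]
```

View pics/w2.png

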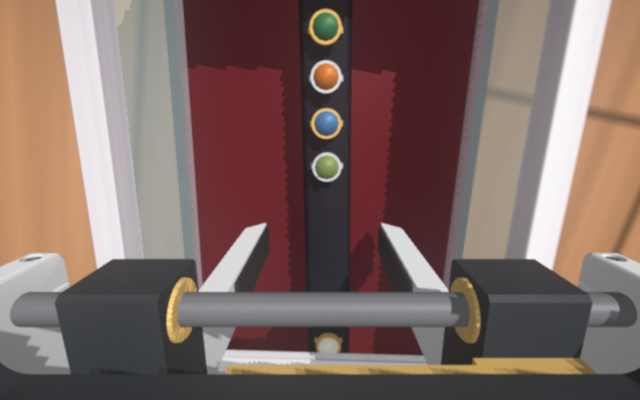

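The bar is centred at column 327, about 2 mm to the right. The fingers straddle the bare middle between the stones at rows 166 and 343. I'll go lower and close.

>>> move_arm(deltas=[0, 0, -0.005, 0.2, 0.2, 0.5, -0.4, 0, 0, -0.005, 0.2, 0.2, 0.7, -0.4, 0, 0, -0.005, 0.2, 0.2, 0.7, 0, 0, 0, -0.005, 0.2, 0.2, 0.7, 0.2, 0, 0, -0.005, 0.2, 0.2, 0.7, 0.35, 0, 0, -0.005, 0.2, 0.2, 0.7, 0.35, 0, 0, -0.005, 0.2, 0.2, 0.7, 0.42, 0, 0, -0.005, 0.2, 0.2, 0.7, 0.42])

```text
time: 3.45
tool_pos: [0.5393, 0.0943, 0.0341]
ee_rot: [-3.14, 0.0, 1.764]
wrist_force: [-1.2, -1.4, 1.4]
width: 0.0277
finger_force: 1.0
```

>>> move_arm(deltas=[0, 0, 0, 0, 0, 0.2, 0.42, 0, 0, 0, 0, 0, 0.2, 0.42, 0, 0, 0, 0, 0, 0.2, 0.6, 0, 0, 0, 0, 0, 0.2, 1, 0, 0, 0, 0, 0, 0.2, 1, 0, 0, 0, 0, 0, 0.2, 1])

```text
time: 4.05
tool_pos: [0.5399, 0.0943, 0.0319]
ee_rot: [-3.141, -0.0, 1.764]
wrist_force: [-0.7, 0.3, -1.8]
width: 0.0257
finger_force: 30.0
```

Gripped at 30 N. Next I'll compute the slant path in the bar's vertical plane.

```bash
cat > path.py <<'E'
import numpy as np
# way points: lower corner of glass end (y,z mm in showcase along bar), tilt deg, rows to reach
W=[(-90,8,0,0),(-90,11,0,4),(-86,11,7,4),(-78,11.5,13,4),(-73,11.5,15,4),(-45,14,18,4),(-20,16,22,4),(0,30,25,4),(25,45,25,4),(32,110,25,8),(32,155,12,4),(32,188,0,4)]
def tcp(w):
    c,s=np.cos(np.radians(w[2])),np.sin(np.radians(w[2])); return np.array([w[0]+130*c-24*s,w[1]+130*s+24*c])
rows=[np.r_[tcp(W[0]),0]]
for a,b in zip(W,W[1:]):
    for k in range(1,b[3]+1):
        w=np.array(a[:3])+(np.array(b[:3])-a[:3])*k/b[3]; rows.append(np.r_[tcp(w),w[2]])
        c,s=np.cos(np.radians(w[2])),np.sin(np.radians(w[2]))
        e=[]
        if w[0]<8:   # clearance below pane edge (71) by stone line
            for t in np.linspace(0,260,131):
                hh=22 if t<12 or 101<t<159 or t>248 else 31.5
                y,z=w[0]+t*c-hh*s,w[1]+t*s+hh*c
                if -60<y<3: e.append(71-z)
            t=(190-w[0])/c; print(np.round(w,1),'pane',round(min(e),1) if e else '-', 'endgap', round(188-w[0]-260*c,1),'wall',round(w[1]+t*s-70,1))
for i in range(0,len(rows)-1,8):
    r0=rows[i];c,s=np.cos(np.radians(r0[2])),np.sin(np.radians(r0[2]))
    print('call',i//8)
    for r in rows[i+1:i+9]:
        d=(r-r0)[:2]; print([0,round(np.radians(r[2]-r0[2]),3),0,round((d@[c,s])/10,2),0,round((d@[s,-c])/10,2),1],np.round(r,1))
E
python3 path.py
```

```text
[-90.    8.8   0. ] pane 30.8 endgap 18.0 wall -61.2
[-90.    9.5   0. ] pane 30.0 endgap 18.0 wall -60.5
[-90.   10.2   0. ] pane 29.2 endgap 18.0 wall -59.8
[-90.  11.   0.] pane 28.5 endgap 18.0 wall -59.0
[-89.   11.    1.8] pane 25.7 endgap 17.1 wall -50.5
[-88.   11.    3.5] pane 22.9 endgap 16.5 wall -42.0
[-87.   11.    5.2] pane 20.2 endgap 16.1 wall -33.5
[-86.  11.   7.] pane 17.5 endgap 15.9 wall -25.1
[-84.   11.1   8.5] pane 15.1 endgap 14.9 wall -17.9
[-82.   11.2  10. ] pane 13.1 endgap 13.9 wall -10.8
[-80.   11.4  11.5] pane 10.8 endgap 13.2 wall -3.7
[-78.   11.5  13. ] pane 8.6 endgap 12.7 wall 3.4
[-76.8  11.5  13.5] pane 8.3 endgap 11.9 wall 5.5
[-75.5  11.5  14. ] pane 7.6 endgap 11.2 wall 7.7
[-74.2  11.5  14.5] pane 7.5 endgap 10.5 wall 9.8
[-73.   11.5  15. ] pane 6.8 endgap 9.9 wall 12.0
[-66.   12.1  15.8] pane 6.8 endgap 3.8 wall 14.3
[-59.   12.8  16.5] pane 7.6 endgap -2.3 wall 16.5
[-52.   13.4  17.2] pane 8.0 endgap -8.3 wall 18.5
[-45.  14.  18.] pane 8.5 endgap -14.3 wall 20.4
[-38.8  14.5  19. ] pane 9.1 endgap -19.1 wall 23.3
[-32.5  15.   20. ] p
[... 3875 characters left out ...]
(-0.057), 0, np.float64(0.59), 0, np.float64(-0.28), 1] [143.9 191.7  21.8]
[0, np.float64(-0.113), 0, np.float64(1.14), 0, np.float64(-0.55), 1] [147.7 196.5  18.5]
[0, np.float64(-0.17), 0, np.float64(1.65), 0, np.float64(-0.82), 1] [151.1 201.1  15.2]
[0, np.float64(-0.227), 0, np.float64(2.11), 0, np.float64(-1.09), 1] [154.2 205.5  12. ]
[0, np.float64(-0.279), 0, np.float64(2.41), 0, np.float64(-1.15), 1] [156.6 207.3   9. ]
[0, np.float64(-0.332), 0, np.float64(2.67), 0, np.float64(-1.21), 1] [158.8 209.    6. ]
[0, np.float64(-0.384), 0, np.float64(2.9), 0, np.float64(-1.28), 1] [160.6 210.5   3. ]
[0, np.float64(-0.436), 0, np.float64(3.09), 0, np.float64(-1.35), 1] [162. 212.   0.]
```

>>> move_arm(deltas=[0, 0, 0, 0, 0, -0.1, 1, 0, 0, 0, 0, 0, -0.2, 1, 0, 0, 0, 0, 0, -0.3, 1, 0, 0.03, 0, 0.02, 0, -0.7, 1, 0, 0.06, 0, 0.03, 0, -1.1, 1, 0, 0.09, 0, 0.03, 0, -1.5, 1, 0, 0.122, 0, 0.01, 0, -1.9, 1, 0, 0.122, 0, 0.01, 0, -1.9, 1])

```text
time: 4.85
tool_pos: [0.5407, 0.0935, 0.0519]
ee_rot: [3.14, -0.122, 1.762]
wrist_force: [0.5, 0.1, -1.1]
width: 0.026
finger_force: 30.0
```

```bash
cat > chk.py <<'E'
from h import *
import sys
C=np.array([.5406,.0537]);t=np.radians(9.15);Rm=np.array([[np.cos(t),np.sin(t)],[-np.sin(t),np.cos(t)]])
o=robot.get_obs();M=rot(o['ee_rot']);print(round(o['time'],2),'case xy',np.round(1000*Rm@(o['tool_pos'][:2]-C),1),'z',round(1000*o['tool_pos'][2],1),'tilt',round(np.degrees(np.arcsin(M[2,0])),2),'roll',round(np.degrees(np.arcsin(M[2,1])),2),'F',np.round(o['wrist_force'],1),'T',np.round(o['wrist_torque'],2),o['width'],o['finger_force'])
E
python3 chk.py; python3 - <<'E'
from h import *
s=snap('side','s1'); v,u=140,230
cv2.imwrite('pics/s1c.png',cv2.resize(s['image'][150:310,230:360,::-1],None,fx=3.6,fy=3.6,interpolation=cv2.INTER_CUBIC))
E
```

```text
4.85 case xy [ 6.4 39.3] z 51.9 tilt 6.98 roll 0.08 F [ 0.5  0.1 -1.1] T [-0.12 -0.15 -0.08] 0.026038899132053633 29.998658001422882
```

View pics/s1c.png

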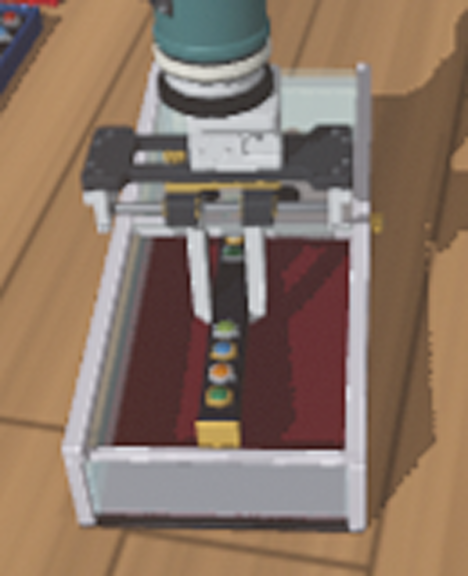

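The side view shows the bar held and its free end rising at crop (218,430), short of the end wall. I'll check the bar's tilt relative to the tool with wrist depth.

```bash
cat > bar.py <<'E'
from h import *
s=snap('wrist','wb'); T=np.array(s['T_tool_cam']); f=200/np.tan(np.radians(s['fov_y']/2))
v,u=np.mgrid[0:240,290:365]; d=s['depth'][v,u]; 
q=np.stack([(u-s['cx'])/f*d,-(v-s['cy'])/f*d,-d],-1)@T[:3,:3].T+T[:3,3]
m=(d>0)&(abs(q[...,1]-.0)<.009)&(abs(q[...,2])<.05)&(q[...,0]>.01)&(q[...,0]<.135)
p=q[m]*1000
for a in range(10,140,12):
    k=p[(p[:,0]>=a)&(p[:,0]<a+12)]
    if len(k): print(a+6,len(k),'surface below TCP mm (80pct)',np.round(np.percentile(k[:,2],[5,50,85]),1))
print('max x',p[:,0].max())
E
python3 bar.py
```

```text
16 697 surface below TCP mm (80pct) [0.7 1.7 2.2]
28 708 surface below TCP mm (80pct) [0.6 1.6 2.3]
40 766 surface below TCP mm (80pct) [-8.  -5.5  1.5]
52 849 surface below TCP mm (80pct) [-5.6  1.5  2.3]
64 882 surface below TCP mm (80pct) [-8.  -5.6  1.3]
76 951 surface below TCP mm (80pct) [-5.7  1.5  2.2]
88 932 surface below TCP mm (80pct) [-8.  -5.4  1.5]
100 1156 surface below TCP mm (80pct) [-7.1  1.3  2.2]
112 945 surface below TCP mm (80pct) [-8.  -5.   1.8]
124 447 surface below TCP mm (80pct) [0.6 1.7 2.4]
max x 123.09147543666376
```

>>> move_arm(deltas=[0, 0.026, 0, 0.15, 0, -0.3, 1, 0, 0.052, 0, 0.3, 0, -0.6, 1, 0, 0.079, 0, 0.42, 0, -0.9, 1, 0, 0.105, 0, 0.55, 0, -1.22, 1, 0, 0.122, 0, 0.72, 0, -1.42, 1, 0, 0.14, 0, 0.9, 0, -1.6, 1, 0, 0.14, 0, 0.9, 0, -1.6, 1])

```text
time: 5.65
tool_pos: [0.5388, 0.101, 0.0684]
ee_rot: [3.141, -0.262, 1.763]
wrist_force: [-0.3, 0.2, -2.2]
width: 0.0254
finger_force: 30.0
```

```bash
python3 chk.py
```

```text
5.65 case xy [ 5.7 46.9] z 68.4 tilt 15.03 roll 0.01 F [-0.3  0.2 -2.2] T [-0.23 -0.16  0.04] 0.025415992606986376 29.998763501644135
```

On the plan to within 1 mm. Next is the slide out.

>>> move_arm(deltas=[0, 0.013, 0, 0.65, 0, -0.05, 1, 0, 0.026, 0, 1.3, 0, -0.1, 1, 0, 0.039, 0, 1.95, 0, -0.15, 1, 0, 0.052, 0, 2.6, 0, -0.2, 1, 0, 0.07, 0, 3.2, 0, -0.3, 1, 0, 0.087, 0, 3.75, 0, -0.4, 1, 0, 0.105, 0, 4.3, 0, -0.5, 1, 0, 0.122, 0, 4.85, 0, -0.6, 1])

```text
time: 6.45
tool_pos: [0.5299, 0.146, 0.0868]
ee_rot: [3.142, -0.385, 1.764]
wrist_force: [0.6, 0.3, -1.8]
width: 0.0258
finger_force: 30.0
```

```bash
python3 chk.py
```

```text
6.45 case xy [ 4.1 92.8] z 86.8 tilt 22.07 roll 0.0 F [ 0.6  0.3 -1.8] T [-0.37 -0.13 -0.06] 0.02581213528672911 29.998840391635895
```

>>> move_arm(deltas=[0, 0.01, 0, 0.65, 0, -0.1, 1, 0, 0.02, 0, 1.3, 0, -0.25, 1, 0, 0.03, 0, 2, 0, -0.4, 1, 0, 0.04, 0, 2.7, 0, -0.5, 1, 0, 0.05, 0, 3.4, 0, -0.6, 1, 0, 0.052, 0, 4.1, 0, -0.7, 1, 0, 0.052, 0, 4.8, 0, -0.8, 1, 0, 0.052, 0, 5.4, 0, -0.9, 1])

```text
time: 7.25
tool_pos: [0.5208, 0.1922, 0.1155]
ee_rot: [3.141, -0.436, 1.764]
wrist_force: [-0.3, 0.8, -3.0]
width: 0.026
finger_force: 30.0
```

```bash
python3 chk.py
```

```text
7.25 case xy [  2.5 139.9] z 115.5 tilt 24.98 roll 0.01 F [-0.3  0.8 -3. ] T [-0.36 -0.21  0.03] 0.026005727960597504 29.998663365840912
```

>>> move_arm(deltas=[0, 0, 0, 0.4, 0, -0.8, 1, 0, 0, 0, 0.9, 0, -1.9, 1, 0, 0, 0, 1.4, 0, -3, 1, 0, 0, 0, 1.9, 0, -4.1, 1, 0, 0, 0, 2.4, 0, -5.2, 1, 0, 0, 0, 2.9, 0, -6.3, 1, 0, 0, 0, 3.4, 0, -7.4, 1, 0, 0, 0, 3.8, 0, -8.2, 1])

```text
time: 8.05
tool_pos: [0.5213, 0.1913, 0.207]
ee_rot: [3.14, -0.436, 1.764]
wrist_force: [0.1, 0.1, -1.8]
width: 0.0258
finger_force: 30.0
```

```bash
python3 chk.py
```

```text
8.05 case xy [  2.8 139. ] z 207.0 tilt 24.97 roll 0.07 F [ 0.1  0.1 -1.8] T [-0.41 -0.14  0.  ] 0.025785650377728033 29.99874472618103
```

>>> move_arm(deltas=[0, -0.06, 0, 0, 0, 0, 1, 0, -0.13, 0, 0, 0, 0, 1, 0, -0.2, 0, 0, 0, 0, 1, 0, -0.27, 0, -1.3, 0, -0.6, 1, 0, -0.34, 0, -2.6, 0, -1.2, 1, 0, -0.4, 0, -3.9, 0, -1.8, 1, 0, -0.436, 0, -5.2, 0, -2.4, 1, 0, -0.436, 0, -6.3, 0, -2.95, 1])

```text
time: 8.85
tool_pos: [0.534, 0.1238, 0.2058]
ee_rot: [-3.141, -0.001, 1.766]
wrist_force: [0.3, -0.1, -2.2]
width: 0.0257
finger_force: 30.0
```

```bash
python3 chk.py; python3 bar.py
```

```text
8.85 case xy [ 4.7 70.3] z 205.8 tilt 0.05 roll -0.02 F [ 0.3 -0.1 -2.2] T [ 0.02 -0.13  0.01] 0.02570674640598652 29.99921590089798
16 694 surface below TCP mm (80pct) [0.8 1.7 2.4]
28 702 surface below TCP mm (80pct) [0.8 1.7 2.3]
40 762 surface below TCP mm (80pct) [-7.8 -5.6  1.5]
52 854 surface below TCP mm (80pct) [-5.7  1.4  2.2]
64 882 surface below TCP mm (80pct) [-7.8 -5.6  1.4]
76 950 surface below TCP mm (80pct) [-5.9  1.5  2.2]
88 924 surface below TCP mm (80pct) [-7.9 -5.4  1.5]
100 1162 surface below TCP mm (80pct) [-7.1  1.2  2.2]
112 950 surface below TCP mm (80pct) [-7.9 -4.9  1.8]
124 442 surface below TCP mm (80pct) [0.6 1.7 2.5]
max x 122.98444161943273
```

>>> move_arm(deltas=[0, 0, 0, 0, 0, 0, 1, 0, 0, 0, 0, 0, 0, 1, 0, 0, 0, 0, 0, 0, 1, 0, 0, 0, 0, 0, 0, 1, 0, 0, 0, 0, 0, 0, 1, 0, 0, 0, 0, 0, 0, 1, 0, 0, 0, 0, 0, 0, 1, 0, 0, 0, 0, 0, 0, 1])

```text
time: 9.7
tool_pos: [0.5343, 0.1232, 0.2056]
ee_rot: [-3.142, 0.0, 1.764]
wrist_force: [-0.1, -0.2, -2.9]
width: 0.0258
finger_force: 30.0
```

```bash
python3 chk.py; python3 -c "
from h import *
s=snap('side','s2');print(np.abs(robot.get_obs()['qvel']).max())"
```

```text
9.7 case xy [ 4.8 69.6] z 205.6 tilt -0.0 roll -0.0 F [-0.1 -0.2 -2.9] T [-0.06 -0.09 -0.02] 0.025757766838904902 29.998664259910583
0.001351597313671668
```

View pics/s2.png

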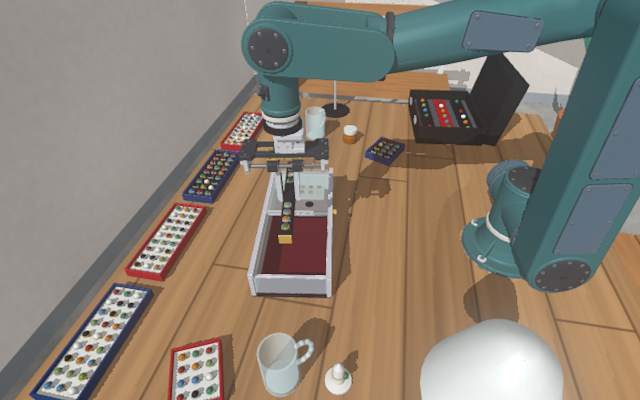

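The bar hangs level and still above the showcase, with its end at (286,238), and the visible bystanders look where they were.

```bash
python3 -c "
from bench import robot
print(robot.close_job())"
```

```text
the job is handed in; nothing more can be done
None
```

The ring bar is out of the showcase and the job is handed in: held at 30 N by its bare middle, stones up, level and still, about 10 cm above the showcase top, with no sign of contact with the glass along the way.

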